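Check the next preserve jar with the contact thermometer

ROBOT

A 6-joint arm with a two-finger parallel gripper is mounted at the origin on the work surface; the furniture and walls round the work are solid. World frame = base frame: x ahead of the robot, y to its left, z up, the work surface at z = 0. Lengths are in mm, angles in rad, forces in N, time in s.
With the tool pointing down it reaches from about 300 to 1000 mm from the base axis. Payload 5.1 kg.
Tool frame: the origin (TCP) lies at the very end of the fingers, on their centre line; the grasp point (between the pads) lies 19 mm behind it (ctrl.hold_point_z is the distance from the TCP to the grasp point, in mm); z points along the fingers, y is the line along which they close (so a half turn about z gives the same grasp; the last joint's range is limited). The gripper opens to 95 mm and grips with 3 to 60 N. Pads are 20 mm wide; open, the fingers measure 119 mm over their backs; the gripper's body (75 mm by 180 mm) begins 59 mm behind the grasp point.
Start: joints at [1.198, 0.124, 1.65, -0, 1.367, -0.083], TCP at [185.766, 622.877, 214.656] pointing down, gripper open.
Joint ranges: [-2.61, 2.61], [-1.02, 2.33], [0.03, 2.71], [-1.35, 4.49], [0.32, 2.68], [-2.91, 2.91]. Speed limits (rad/s): [2.57, 2.57, 3.14, 3.14, 3.14, 3.14].

INTERFACE

Orientations are given as a rotation vector (axis times angle).
In Python, from station import ctrl gives the robot as it stands.
- The arm moves only by the shell command python3 -m creep 'ROWS' [FORCE]. ROWS is a JSON list that holds a single list of rows (three levels of brackets), with 1 to 5 rows, each of 5 numbers: the finger opening in mm, then dx, dy, dz in mm, then a turn about the tool's z in rad; each row shifts and turns the commanded pose from where the row before left it, along the tool's axes as they then stand; what a row does not reach is not made up. A row lasts 1/10 s, in which the tool goes at most 50 mm and 0.15 rad, less where a joint would pass 70% of its speed; a pose out of reach is approached as far as the arm can. The fingers move at their own pace and stop on an object; FORCE is the grip in N (left out, the last holds). Time passes only in rows, so rows that do not move let the fingers close. It prints the time, the measured TCP pose, the force, the opening and the grip force at its end. Input that does not fit is refused with a message, and nothing moves.
- ctrl.read_state(): the state, without advancing time (a new reading comes with each control period).
- ctrl.capture(name): name is "scene" or "top" or "wrist"; returns (picture, depth): 400x640x3 uint8, red, green, blue; 400x640 float32, mm along the optical axis (not along the pixel's ray), 0 where there is no reading.
- ctrl.get_calibration(name): a dict with "camera_matrix" (3x3 intrinsics, pixels), "rvec" (rotation vector, rad) and "tvec" (3), from world to camera coordinates, as OpenCV has them; the wrist camera has in their place "T_tool_cam" (4x4, takes a point from camera to tool coordinates, whose origin is the TCP and whose axes are the flange's). Camera axes: x right, y down, z forward; pixel columns grow to the right and rows downward; lengths in mm; the calibration is good to about 2 mm. A picture is of the moment at which its call begins: read the wrist's pose just before it. get_calibration takes no time and is no camera call.
- ctrl.job_done(): hands the job in; it is judged then, once.
Trained networks look in the newest picture that a camera, given by its name, has taken for a name from the list of things; names that differ only in an ending like _2 or _b are one class to them, and where a whole thing is asked for, a point or a joint stands for the part that bears it (a point fixed in the world has none). Each returns a list of dicts, best first, with "confidence" (0 to 1); they miss things now and then, are a little off and sometimes report something else, mostly with a low value. They report only what shows in the picture. A call takes as long as a camera call. They do not tell look-alikes from the thing itself.
- ctrl.search_frame(target, camera): "at" ([column, row] in pixels, amid what is visible of it).
The state is a dict: "t": time; "joint_positions": joint angles; "qvel": joint speeds; "joint_torque": joint torques, N m; "tool_pos": TCP position; "orientation": TCP orientation; "wrist_force": force on the tool from outside, world axes, zero at the start; "torque": the same for the moment, N m; "grip_width": finger opening in mm; "finger_force": force on a finger pad.
Only numpy, scipy, OpenCV 4.12 (cv2) and the standard library are available. Lean on these libraries where they do the work, as an engineer would, in place of code of your own. Each camera call takes 0.05 s, during which the arm holds its last target. There are 200 camera calls.

TASK

The short jar has been checked: swap the two jars, so that the tall jar stands on the round cork mat and the short jar on the square wooden tile, keeping both upright. Then take the contact thermometer out of its stand and hold it upright with its tip on the raised button in the middle of the tall jar's lid, pressed gently so that the sprung tip goes in about half way. Finish while still holding it there, and leave the lemon, salt shaker and mug where they are.

Things in the scene. Friction and masses are not known exactly. Their poses are not given: they have to be found in the camera images.
- tall_jar: tall closed preserve jar, loose, round, amber glass 52 mm in diameter with a steel lid 53 mm in diameter (the top 16 mm); 90 mm high to the lid's face, about 0.22 kg. Origin: centre of the underside, z up. It starts on the square wooden tile.
- short_jar: short closed preserve jar, the same but 60 mm high to the lid's face. Origin: centre of the underside, z up. It starts on the round cork mat.
- tall_jar_button (a point): centre of the top of the raised round button in the middle of the tall jar's lid, 92 mm above the jar's underside; the button is 20 mm across and stands 2 mm above the lid's face
- cork_mat: round cork mat, fixed to the worktop, 90 mm across, 8 mm thick. Origin: centre of the underside (on the worktop, z = 0)
- wood_tile: square dark wooden tile, fixed to the worktop, 90 x 90 mm, 8 mm thick. Origin: centre of the underside (on the worktop). Mat and tile lie side by side, one left (y 0.06 to 0.16), one right (y -0.18 to -0.08), either way round. The worktop right of them (x 0.40 to 0.50, y -0.32 to -0.28) is free for parking a jar
- probe_stand: grey stand, fixed, left of mat and tile: a round foot 72 mm across, 6 mm thick, with an upright square sleeve, 22 x 22 mm outside, 12 x 12 mm inside, open top 96 mm above the worktop. Origin: centre of the foot's underside. The probe hangs in the sleeve, its handle's lower end on the sleeve's top; lift it straight up more than 90 mm
- probe: contact thermometer, loose, upright, 170 mm long, 92 g. Origin: end of its unpressed tip; z runs up to the handle. White handle with flat sides, 24 mm along x, 18 mm along y, z = 86 to 170 mm: pinch it across y at about z = 140 mm. Below it a steel rod 7 mm thick, copper tip 8 mm across. In the stand its origin is 10 mm above the worktop
- probe_tip (a point): end of the copper tip (moves with the tip as it is pressed in)
- probe_sensor (a joint): how far the sprung tip is pressed in, 0 to 0.014 m; the spring starts at about 0.75 N and grows by 250 N per m (half way, 7 mm: 2.5 N; fully in: 4.3 N, then it is rigid)
- lemon: lemon, 83 x 58 x 58 mm, loose, lying behind the jars; leave alone. Origin: centre of the underside
- salt_shaker: salt shaker, 44 mm in diameter, 90 mm high, loose, behind the jars; leave alone. Origin: centre of the underside
- mug: mug with a handle, 88 x 119 x 99 mm, loose, behind the probe stand; leave alone. Origin: centre of the underside
Mind the look-alikes: they are no part of the job. Leave any blue look-alike of the short_jar alone.

How it is judged (in metres and radians):
On the way, in this order (a step that is already met when the one before it is completed fails the run):
1. the jars have changed places: tall jar upright on the cork mat, short jar upright on the wooden tile, both let go (horizontal distance between tall_jar and cork_mat below 0.018 m and z of tall_jar in the frame of cork_mat between 0.004 and 0.012 m and angle between each of tall_jar, short_jar's own z axis and vertical below 0.1 rad and contact force between the fingers and tall_jar below 0.05 N and horizontal distance between short_jar and wood_tile below 0.018 m and z of short_jar in the frame of wood_tile between 0.004 and 0.012 m and contact force between the fingers and short_jar below 0.05 N), for 0.2 s.
2. the thermometer is held upright with its tip pressed lightly on the tall jar's button (horizontal distance between probe_tip and tall_jar_button below 0.009 m and angle between probe's own z axis and vertical below 0.15 rad and value of joint probe_sensor between 0.002 and 0.012 m and contact force between probe and tall_jar between 0.6 and 5 N and contact force between the fingers and probe above 1 N and contact force between probe and probe_stand below 0.05 N), for 0.5 s.
At the end, for the whole second after the job is handed in: Each jar upright on its new place (18 mm of centre, 0.1 rad), untouched by the fingers; thermometer held, clear of the stand, within 0.15 rad of upright, tip within 9 mm of the button's centre, pressed in 2 to 12 mm with 0.6 to 5 N on the tall jar (all of step 1 and all of step 2); the arm keeps its last pose, push and grip.
It fails at once if a jar is tipped over (more than 0.6 rad) (angle between any of tall_jar, short_jar's own z axis and vertical above 0.6 rad).
It fails at once if the thermometer is pressed on the tall jar with more than 12 N (contact force between probe and tall_jar above 12 N).
It fails at once if the lemon, salt shaker or mug is moved more than 30 mm (distance of any of lemon, salt_shaker, mug from where it was at the start of the episode above 0.03 m).
It also fails if it takes over 72 s, if anything falls off the work surface, if the arm or the gripper's body presses on something with over 40 N, if the wrist force passes 120 N, or if a joint passes its speed limit or range.

## Working session

There is one attempt and no reset: what is moved stays moved. The work goes in short steps, Python scripts to look and compute and a shell command to move; the robot and the scene stay as the last step left them, time stands still between calls to the robot, and variables do not carry over. Pictures are saved under pics/ and viewed, at most 10 in all, crops included, and the job is handed in when it is done.

```bash
ls; mkdir -p pics; cat > h.py <<'E'
import numpy as np, cv2
from station import ctrl
from scipy.spatial.transform import Rotation as R
def cam(n):
    c=ctrl.get_calibration(n); K=np.array(c["camera_matrix"],float)
    if "rvec" in c:
        Rm=cv2.Rodrigues(np.array(c["rvec"],float))[0]; t=np.array(c["tvec"],float).ravel()
        return K,Rm.T,-Rm.T@t
    s=ctrl.read_state(); T=np.array(c["T_tool_cam"],float)
    Rt=R.from_rotvec(s["orientation"]).as_matrix()
    return K,Rt@T[:3,:3],Rt@T[:3,3]+np.array(s["tool_pos"])
def cloud(n,d,C):
    K,Rw,o=C
    v,u=np.mgrid[:d.shape[0],:d.shape[1]]
    p=np.stack([(u-K[0,2])/K[0,0]*d,(v-K[1,2])/K[1,1]*d,d],-1)
    return p@Rw.T+o
def shot(n,save=None):
    C=cam(n); im,d=ctrl.capture(n)
    if save: cv2.imwrite("pics/"+save+".png",im[:,:,::-1])
    return im,d,cloud(n,d,C),C
E
python3 - <<'E'
from h import *
s=ctrl.read_state();print(s["tool_pos"],s["orientation"],R.from_rotvec(s["orientation"]).as_matrix().round(3))
for n in ("scene","top"):
    im,d,P,C=shot(n,n+"0"); print(n,C[2].round())
    np.savez(f"/tmp/{n}.npz",im=im,d=d,P=P)
    for t in ["tall_jar","short_jar","cork_mat","wood_tile","probe_stand","probe","lemon","salt_shaker","mug"]:
        for r in ctrl.search_frame(t,n)[:3]:
            u,v=np.round(r["at"]).astype(int); print(t,round(r["confidence"],2),u,v,P[v,u].round() if d[v,u]>0 else None)
E
```

```text
pics
[185.51886018 622.29705049 213.3977104 ] [-0.45348568 -3.1082125   0.00313869] [[-0.958  0.286 -0.001]
 [ 0.286  0.958 -0.002]
 [ 0.    -0.002 -1.   ]]
scene [-159. -188.  856.]
tall_jar 0.56 252 129 [597. 420.  58.]
short_jar 0.76 421 246 [ 425. -105.   69.]
short_jar 0.71 387 281 [321. -72.  62.]
cork_mat 0.89 419 262 [ 423. -109.   16.]
wood_tile 0.91 350 230 [436.  59.  15.]
probe_stand 0.76 249 212 [371. 288.  27.]
probe 0.89 244 177 [374. 284. 144.]
lemon 0.97 332 161 [580. 175.  58.]
salt_shaker 0.86 386 179 [577.  32.  62.]
mug 0.88 253 130 [554. 383. 100.]
top [ 400.  148. 1201.]
tall_jar 0.79 339 205 [456.  84. 100.]
short_jar 0.81 399 205 [ 455. -102.   65.]
short_jar 0.52 389 244 [336. -68.  64.]
short_jar 0.46 391 202 [465. -80.  53.]
cork_mat 0.83 388 208 [448. -76.  26.]
wood_tile 0.6 333 212 [437. 101.  55.]
probe_stand 0.67 276 228 [390. 284.   5.]
probe 0.49 268 230 [387. 286. 179.]
lemon 0.89 305 167 [579. 185.  56.]
lemon 0.73 233 167 [583. 410.  59.]
salt_shaker 0.7 351 162 [587.  44.  88.]
mug 0.82 234 167 [583. 407.  56.]
mug 0.39 331 206 [458. 105.   5.]
```

```bash
python3 - <<'E'
import numpy as np,cv2
a=np.load("/tmp/scene.npz");b=np.load("/tmp/top.npz")
x=cv2.resize(a["im"][100:340,200:500],(600,480),interpolation=3)
cv2.imwrite("pics/c_scene.png",x[:,:,::-1])
y=cv2.resize(b["im"][130:270,210:430],(770,490),interpolation=3)
cv2.imwrite("pics/c_top.png",y[:,:,::-1])
E
```

```text
(no output)
```

View pics/c_scene.png

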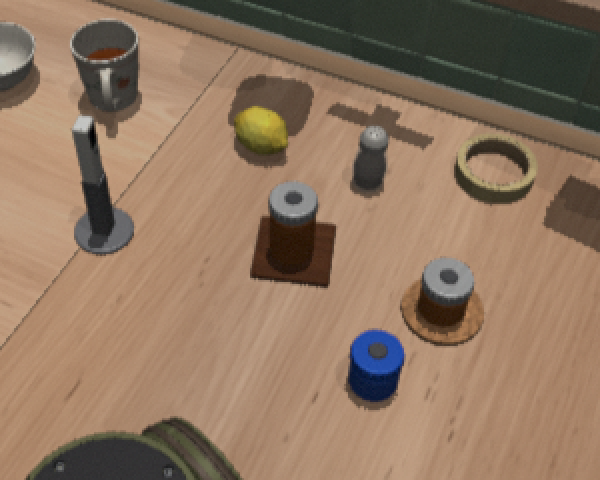

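View pics/c_top.png

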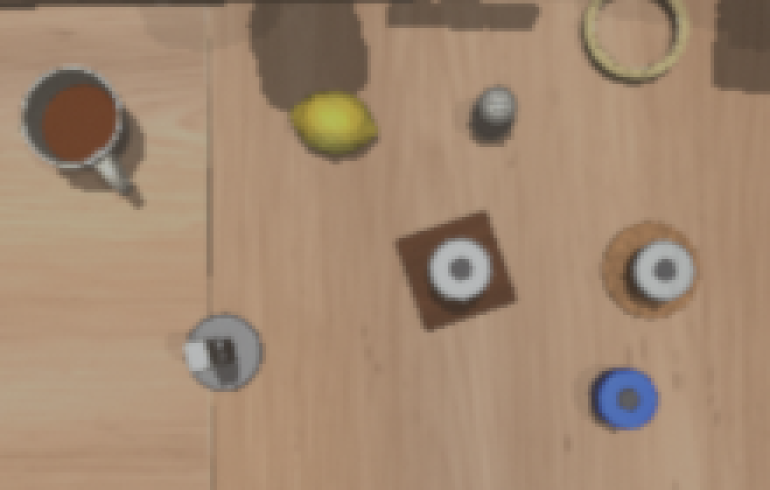

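The scene crop shows the jars with steel lids: the short one at full pixel (423,239) on the cork mat, and the tall one at (346,202) on the dark tile. The blue look-alike at (388,276) has to be left alone. The thermometer is in its stand at (243,170). The top crop shows the same layout, with the tile turned about 15°.

Candidates:
- **Short jar:** steel-lidded (top 399,205) or blue (389,244). I choose the steel-lidded one on the mat.
- **Tall jar:** only the one at (341,207) on the tile. The mug at (253,130) is a false hit.

```bash
python3 - <<'E'
from h import *
for n in ("top","scene"):
    a=np.load(f"/tmp/{n}.npz"); P=a["P"]; im=a["im"]; d=a["d"]; C=cam(n); K,Rw,o=C
    hsv=cv2.cvtColor(im,cv2.COLOR_RGB2HSV)
    v,u=np.mgrid[:400,:640]; ray=np.stack([(u-K[0,2])/K[0,0],(v-K[1,2])/K[1,1],np.ones_like(u,float)],-1)@Rw.T
    def at(z): return o+ray*((z-o[2])/ray[...,2])[...,None]
    for nm,c,z in (("tall",(453,86),98),("short",(450,-103),68)):
        Q=at(z); m=(np.hypot(Q[...,0]-c[0],Q[...,1]-c[1])<40)&(hsv[...,1]<50)&(hsv[...,2]>100)
        m=cv2.morphologyEx(m.astype(np.uint8),cv2.MORPH_CLOSE,np.ones((7,7)))>0
        zz=P[m&(d>0)][:,2]; q=Q[m][:,:2].astype(np.float32); (cc,r)=cv2.minEnclosingCircle(q)
        print(n,nm,"lid z med",np.percentile(zz,[20,50,80]).round(1),"plane centroid",q.mean(0),"circ",np.round(cc,1),round(r,1))
    Q=at(8.)
    x,y=Q[...,0],Q[...,1]
    m=(abs(x-450)<75)&(abs(y-82)<75)&(im.max(-1)<115)&(hsv[...,1]>70)
    q=Q[m][:,:2].astype(np.float32); print("tile",cv2.minAreaRect(q), "z",np.median(P[m&(P[...,2]<25)][:,2]))
    print("hsv mat/table",hsv[(abs(x-450)<3)&(abs(y+70)<4)].mean(0) ,hsv[(abs(x-450)<3)&(abs(y+10)<4)].mean(0), im[(abs(x-450)<3)&(abs(y+10)<4)].mean(0))
    for c in ((372,286),):
        for lo,hi in ((165,195),(85,105),(3,10)):
            m=(np.hypot(P[...,0]-c[0],P[...,1]-c[1])<60)&(P[...,2]>lo)&(P[...,2]<hi)&(d>0)&(hsv[...,1]<60)
            q=P[m]; print("probe",lo,len(q),q.mean(0).round(1),(q.min(0)+q.max(0)).round(1)/2, cv2.minAreaRect(q[:,:2].astype(np.float32)))
E
```

```text
top tall lid z med [ 95.7  98.  100.1] plane centroid [452.2376  77.7601] circ [452.   78.1] 27.2
top short lid z med [66.  68.2 70.3] plane centroid [ 448.84503 -102.38689] circ [ 449.2 -102.7] 26.6
tile ((454.8587951660156, 76.03341674804688), (86.86701202392578, 87.84370422363281), 17.365537643432617) z 7.967282873709564
hsv mat/table [ 14.         114.33333333 140.83333333] [ 14.  79. 172.] [172.   143.5  118.75]
probe 165 63 [383.  292.1 178.7] [382.6  292.25 175.05] ((382.7133483886719, 292.7069091796875), (24.12045669555664, 18.005123138427734), 16.439727783203125)
probe 85 12 [384.5 283.4  96.2] [383.9  283.65  95.5 ] ((384.1714172363281, 283.3865966796875), (21.535173416137695, 2.5533018112182617), 14.639571189880371)
probe 3 237 [383.8 285.9   6.3] [382.4  291.6    6.45] ((383.0237731933594, 289.4892883300781), (69.28926849365234, 63.13551712036133), 16.20649528503418)
scene tall lid z med [97.1 98.6 99.9] plane centroid [449.73544   76.851875] circ [450.5  77.3] 26.3
scene short lid z med [67.1 68.4 69.8] plane centroid [ 446.79245 -103.91197] circ [ 447.  -103.8] 26.1
tile ((456.28765869140625, 76.45293426513672), (105.61062622070312, 89.79769897460938), 17.587308883666992) z 8.329222259535868
hsv mat/table [ 13.375 130.875 138.25 ] [ 13.125  88.125 177.75 ] [177.75  142.875 116.125]
probe 165 113 [379.5 289.1 176.7] [382.45 290.2  174.75] ((382.6342468261719, 291.0314636230469), (25.453020095825195, 18.76814842224121), 14.273621559143066)
probe 85 76 [377.8 285.8  94.8] [382.05 287.6   94.9 ] ((379.40093994140625, 284.96368408203125), (17.18255615234375, 28.086952209472656), 66.97796630859375)
probe 3 378 [376.2 286.6   6.5] [381.5  290.75   6.6 ] ((380.5492248535156, 290.1170349121094), (65.99514770507812, 69.48426055908203), 42.6036491394043)
```

```bash
cat >> h.py <<'E'
def to(x,y,z,yaw=None):
    "tool-axes delta to a world TCP target; yaw = direction of tool y in deg"
    s=ctrl.read_state(); Rt=R.from_rotvec(s["orientation"]).as_matrix()
    cy=np.degrees(np.arctan2(Rt[1,1],Rt[0,1]))
    print("t",round(s["t"],2),"d",(Rt.T@(np.array([x,y,z])-s["tool_pos"])).round(1),"yaw",cy.round(2),"turn",None if yaw is None else np.radians(cy-yaw).round(3),"w",round(s["grip_width"],1))
E
python3 -m creep '[[[95, 0, 0, 0, -0.145], [95, 0, 0, 0, -0.145], [95, -16, -45, 0, 0], [95, -16, -45, 0, 0], [95, -16, -45, 0, 0]]]'
python3 -m creep '[[[95, -16, -45, 0, 0], [95, -16, -45, 0, 0], [95, -16, -45, 0, 0], [95, -16, -45, 0, 0], [95, -16, -45, 0, 0]]]'
python3 -c "
from h import *
to(448,-103,120,90)"
```

```text
t: 1.5
tool_pos: [234.0, 486.5, 214.4]
orientation: [-0.002, 3.142, -0.001]
wrist_force: [1.1, 0.4, 0.8]
grip_width: 95.0
finger_force: 0.0
t: 2.0
tool_pos: [314.0, 261.3, 214.9]
orientation: [-0.002, 3.14, 0.001]
wrist_force: [1.2, 0.7, -0.1]
grip_width: 95.1
finger_force: 0.0
t 2.0 d [-133.5 -364.5   94.9] yaw 90.06 turn 0.001 w 95.1
```

```bash

python3 -m creep '[[[95, -26, -40, 0, 0], [95, -26, -40, 0, 0], [95, -26, -40, 0, 0], [95, -26, -40, 0, 0], [95, 0, 0, 0, 0]]]' >/dev/null
cat > look.py <<'E'
from h import *
import sys
def look(tag):
    im,d,P,C=shot("wrist",tag); K,Rw,o=C
    hsv=cv2.cvtColor(im,cv2.COLOR_RGB2HSV)
    v,u=np.mgrid[:400,:640]; ray=np.stack([(u-K[0,2])/K[0,0],(v-K[1,2])/K[1,1],np.ones_like(u,float)],-1)@Rw.T
    np.savez(f"/tmp/{tag}.npz",im=im,d=d,P=P,ray=ray,o=o)
    for t in ("tall_jar","short_jar","cork_mat","wood_tile"):
        for r in ctrl.search_frame(t,"wrist")[:2]:
            a,b=np.round(r["at"]).astype(int); print(tag,t,round(r["confidence"],2),a,b,P[b,a].round())
look(sys.argv[1])
E
python3 look.py w1
python3 -m creep '[[[95, -10, -40, 0, 0], [95, -10, -40, 0, 0], [95, -10, -40, 0, 0], [95, 0, -40, 0, 0], [95, 0, -40, 0, 0]]]' >/dev/null
python3 -m creep '[[[95, 0, -4, 0, 0], [95, 0, 0, 0, 0]]]'
python3 look.py w2; python3 -c "
from h import *
to(448,-103,120,90)
a=[cv2.imread('pics/w1.png'),cv2.imread('pics/w2.png')]
cv2.imwrite('pics/w12.png',cv2.resize(np.vstack(a),(480,600)))"
```

```text
w1 tall_jar 0.78 302 213 [441.  80.  97.]
w1 short_jar 0.71 168 109 [336. -62.  61.]
w1 short_jar 0.7 153 203 [439. -93.  67.]
w1 cork_mat 0.94 184 187 [436. -84.   7.]
w1 cork_mat 0.26 555 162 [377. 280. 161.]
w1 wood_tile 0.93 315 180 [427.  92.   8.]
t: 3.45
tool_pos: [447.9, -100.3, 214.6]
orientation: [0.001, -3.141, -0.001]
wrist_force: [-1.2, -0.5, -0.0]
grip_width: 95.3
finger_force: 0.0
w2 tall_jar 0.77 477 189 [443.  60.  98.]
w2 tall_jar 0.46 440 165 [435.  57.   7.]
w2 short_jar 0.76 348 79 [336. -71.  60.]
w2 cork_mat 0.76 309 156 [ 424. -114.    6.]
w2 cork_mat 0.65 474 186 [440.  57.  96.]
w2 wood_tile 0.86 440 165 [435.  57.   7.]
t 3.7 d [ 0.  -3.5 94.7] yaw 90.16 turn 0.003 w 94.5
```

View pics/w12.png

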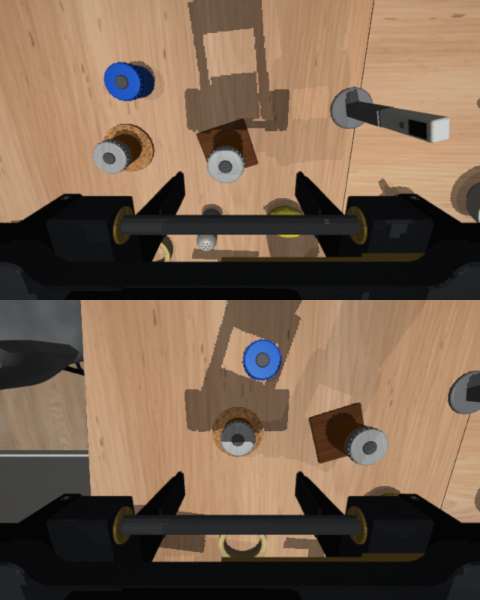

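The wrist pair shows the tall jar's lid at about (302,213) in w1, and the short steel-lidded jar on the mat at about (316,185) in w2, between the fingers. The blue jar is separate, at (348,79). Next I fit circles for the jars and the mat.

```bash
cat > fit.py <<'E'
import numpy as np,cv2,sys
def lid(tag,c,z):
    a=np.load(f"/tmp/{tag}.npz");Q=a["o"]+a["ray"]*((z-a["o"][2])/a["ray"][...,2])[...,None]
    P=a["P"];m=(np.hypot(P[...,0]-c[0],P[...,1]-c[1])<40)&(abs(P[...,2]-z)<6)&(a["d"]>0)
    q=Q[m][:,:2].astype(np.float32);h=cv2.convexHull(q);e=cv2.minEnclosingCircle(q)
    print(tag,"lid",np.round(e[0],1),round(e[1],1),"z",np.median(P[m][:,2]).round(1),len(q))
def flat(tag,c,kind,z=8.,r=75):
    a=np.load(f"/tmp/{tag}.npz");Q=a["o"]+a["ray"]*((z-a["o"][2])/a["ray"][...,2])[...,None]
    P=a["P"];m=(np.hypot(P[...,0]-c[0],P[...,1]-c[1])<r)&(P[...,2]>4.5)&(P[...,2]<12)&(a["d"]>0)
    m=cv2.morphologyEx(m.astype(np.uint8),cv2.MORPH_OPEN,np.ones((3,3)))
    n,l,st,_=cv2.connectedComponentsWithStats(m)
    m=l==(1+np.argmax(st[1:,4])); q=Q[m][:,:2].astype(np.float32)
    e=cv2.minEnclosingCircle(q) if kind=="mat" else cv2.minAreaRect(q)
    print(tag,kind,e,"z",np.median(P[m][:,2]).round(1),len(q))
E
python3 - <<'E'
from fit import *
for t in("w1","w2"):
    lid(t,(451,78),98);lid(t,(448,-103),68);flat(t,(440,-105),"mat");flat(t,(455,76),"tile")
E
```

```text
w1 lid [449.   77.4] 26.9 z 97.2 1836
w1 lid [ 446.4 -101.3] 27.4 z 67.2 1601
w1 mat ((450.6837463378906, -103.44212341308594), 44.69694519042969) z 7.2 1535
w1 tile ((452.8788757324219, 75.6108627319336), (89.03067779541016, 89.1044692993164), 17.6373233795166) z 7.1 2051
w2 lid [450.1  74.1] 27.4 z 97.1 2036
w2 lid [ 446.8 -103.9] 26.9 z 67.2 1673
w2 mat ((450.7931823730469, -105.16875457763672), 44.44710159301758) z 7.2 1497
w2 tile ((453.0865783691406, 73.7405014038086), (88.88032531738281, 88.9791030883789), 17.533645629882812) z 7.1 2401
```

```bash

python3 -m creep '[[[95, 1, -3.5, 40, 0], [95, 0, 0, 45, 0], [95, 0, 0, 45, 0], [95, 0, 0, 40, 0], [95, 0, 0, 18, 0]]]' 
python3 -m creep '[[[95, 0, 0, 0, 0], [50, 0, 0, 0, 0], [45, 0, 0, 0, 0], [45, 0, 0, 0, 0], [45, 0, 0, 0, 0]]]' 20
```

```text
t: 4.2
tool_pos: [444.0, -102.5, 22.5]
orientation: [0.003, -3.135, -0.004]
wrist_force: [-0.3, 0.1, 0.6]
grip_width: 95.1
finger_force: 0.0
t: 4.7
tool_pos: [448.0, -104.9, 28.1]
orientation: [-0.0, 3.139, -0.001]
wrist_force: [-0.9, -0.0, -0.3]
grip_width: 68.4
finger_force: 0.0
```

```bash

python3 -m creep '[[[45, 0, 0, 0, 0], [45, 0, 0, 0, 0], [45, 0, 0, 0, 0], [45, 0, 0, 0, 0], [45, 0, 0, 0, 0]]]' 
python3 -m creep '[[[45, 0, 0, -20, 0], [45, 0, 0, -20, 0], [45, 0, 0, -20, 0], [45, 0, -20, 0, 0], [45, 0, -40, 0, 0]]]' 
python3 -m creep '[[[45, 0, -40, 0, 0], [45, 0, -40, 0, 0], [45, 0, -35, 0, 0], [45, 0, -15, 0, 0], [45, 0, -5, 0, 0]]]' 
python3 -m creep '[[[45, 0, 0, 20, 0], [45, 0, 0, 20, 0], [45, 0, 0, 17, 0], [45, 0, 0, 7, 0], [45, 0, 0, 2, 0]]]'
python3 -m creep '[[[45, 0, 0, 0, 0], [45, 0, 0, 0, 0]]]' ; python3 -c "
from h import *
to(450,-300,19,90)"
```

```text
t: 5.2
tool_pos: [447.2, -104.5, 27.0]
orientation: [-0.0, 3.141, 0.0]
wrist_force: [0.6, 1.9, 3.3]
grip_width: 52.3
finger_force: 20.0
t: 5.7
tool_pos: [446.8, -163.8, 86.6]
orientation: [-0.006, 3.141, 0.0]
wrist_force: [0.3, 0.1, -1.9]
grip_width: 52.4
finger_force: 20.0
t: 6.2
tool_pos: [446.3, -300.4, 85.8]
orientation: [-0.003, -3.14, -0.002]
wrist_force: [-0.4, 0.4, -1.4]
grip_width: 52.0
finger_force: 20.0
t: 6.7
tool_pos: [446.2, -297.9, 19.4]
orientation: [0.002, -3.139, -0.003]
wrist_force: [-0.9, 0.4, -1.9]
grip_width: 51.9
finger_force: 20.0
t: 6.9
tool_pos: [447.7, -299.8, 21.7]
orientation: [-0.001, 3.14, -0.002]
wrist_force: [0.2, -0.7, -1.4]
grip_width: 52.0
finger_force: 20.0
t 6.9 d [-2.3 -0.2  2.7] yaw 90.03 turn 0.001 w 52.0
```

```bash

python3 -m creep '[[[45, 0, 0, 2, 0], [45, 0, 0, 1, 0], [45, 0, 0, 0, 0], [45, 0, 0, 0, 0]]]'
python3 -m creep '[[[95, 0, 0, 0, 0], [95, 0, 0, 0, 0], [95, 0, 0, 0, 0], [95, 0, 0, 0, 0], [95, 0, 0, 0, 0]]]'
python3 -m creep '[[[95, 0, 0, -20, 0], [95, 0, 0, -40, 0], [95, 0, 0, -45, 0], [95, 0, 0, -45, 0], [95, 0, 0, -20, 0]]]'
python3 -c "
from h import *
to(450,76.5,180,90)
import numpy as np
im,d,P,C=shot('top','top1'); K,Rw,o=C
v,u=np.mgrid[:400,:640]; ray=np.stack([(u-K[0,2])/K[0,0],(v-K[1,2])/K[1,1],np.ones_like(u,float)],-1)@Rw.T
np.savez('/tmp/top1.npz',im=im,d=d,P=P,ray=ray,o=o)
from fit import *
flat('top1',(450,-105),'mat');lid('top1',(450,76),98)
"

```

```text
t: 7.3
tool_pos: [447.8, -300.1, 19.1]
orientation: [-0.0, 3.14, -0.001]
wrist_force: [-1.3, 1.9, 5.7]
grip_width: 52.3
finger_force: 20.0
t: 7.8
tool_pos: [446.8, -299.5, 17.5]
orientation: [0.0, -3.141, -0.0]
wrist_force: [-0.3, -0.1, -0.1]
grip_width: 86.8
finger_force: 0.0
t: 8.3
tool_pos: [448.7, -301.0, 193.1]
orientation: [-0.0, 3.136, -0.008]
wrist_force: [0.3, -0.4, 0.7]
grip_width: 94.9
finger_force: 0.0
t 8.3 d [ -1.4 377.5  11.3] yaw 90.01 turn 0.0 w 94.9
top1 mat ((451.0273132324219, -102.49290466308594), 44.17093276977539) z 8.1 430
top1 lid [450.7  79.4] 26.8 z 97.9 243
```

```bash

python3 -m creep '[[[95, 0, 45, 0, 0], [95, 0, 48, 0, 0], [95, 0, 48, 0, 0], [95, 0, 48, 0, 0], [95, 0, 48, 0, 0]]]'
python3 -m creep '[[[95, 0, 48, 0, 0], [95, -1, 48, 0, 0], [95, 0, 35, 10, 0], [95, 0, 9, 20, 0], [95, 0, 0, 20, 0]]]'
python3 -c "
from h import *
to(450,77,42,90)"

```

```text
t: 8.85
tool_pos: [446.1, -60.8, 186.6]
orientation: [-0.001, -3.141, -0.0]
wrist_force: [0.9, 0.3, 0.2]
grip_width: 94.8
finger_force: 0.0
t: 9.35
tool_pos: [447.5, 79.2, 136.5]
orientation: [0.006, -3.142, -0.0]
wrist_force: [-0.2, -0.0, -0.9]
grip_width: 95.0
finger_force: 0.0
t 9.35 d [-2.5 -2.2 94.5] yaw 90.21 turn 0.004 w 95.0
```

```bash

python3 -m creep '[[[95, -2, 0, 25, 0], [95, 0, 0, 35, 0], [95, 0, 0, 25, 0], [95, 0, 0, 9, 0], [95, 0, 0, 0, 0]]]'
python3 -m creep '[[[45, 0, 0, 0, 0], [45, 0, 0, 0, 0], [45, 0, 0, 0, 0], [45, 0, 0, 0, 0], [45, 0, 0, 0, 0]]]' 20
python3 -m creep '[[[45, 0, 0, 0, 0], [45, 0, 0, 0, 0], [45, 0, 0, 0, 0], [45, 0, 0, 0, 0]]]'
python3 -c "
from h import *
to(450,77,42,90)"

```

```text
t: 9.85
tool_pos: [448.2, 77.3, 41.7]
orientation: [0.0, -3.137, 0.0]
wrist_force: [0.4, 0.1, 0.1]
grip_width: 95.1
finger_force: 0.0
t: 10.35
tool_pos: [450.3, 77.4, 44.2]
orientation: [-0.0, 3.14, 0.0]
wrist_force: [0.7, 0.2, 0.1]
grip_width: 60.6
finger_force: 0.0
t: 10.75
tool_pos: [450.1, 77.5, 43.9]
orientation: [-0.0, 3.141, 0.0]
wrist_force: [-0.0, 0.4, 1.5]
grip_width: 52.2
finger_force: 20.0
t 10.75 d [ 0.1 -0.5  1.9] yaw 90.01 turn 0.0 w 52.2
```

```bash

python3 -m creep '[[[45, 0, 0, -20, 0], [45, 0, 0, -20, 0], [45, 0, -20, 0, 0], [45, 0, -40, 0, 0], [45, 0, -40, 0, 0]]]' 
python3 -m creep '[[[45, -1, -40, 0, 0], [45, 0, -25, 0, 0], [45, 0, -12, 0, 0], [45, 0, -4.5, 10, 0], [45, 0, 0, 15, 0]]]' 
python3 -m creep '[[[45, 0, 0, 9, 0], [45, 0, 0, 4, 0], [45, 0, 0, 0, 0], [45, 0, 0, 0, 0]]]'
python3 -c "
from h import *
to(451,-104,43.9,90)"
```

```text
t: 11.25
tool_pos: [449.0, -23.2, 82.8]
orientation: [0.004, -3.14, 0.0]
wrist_force: [0.3, -0.7, -3.0]
grip_width: 52.6
finger_force: 20.0
t: 11.75
tool_pos: [451.3, -104.1, 58.2]
orientation: [0.001, 3.141, -0.0]
wrist_force: [0.9, 0.3, -3.0]
grip_width: 52.3
finger_force: 20.0
t: 12.15
tool_pos: [451.1, -103.6, 45.7]
orientation: [-0.002, 3.141, -0.0]
wrist_force: [-0.0, 0.5, -2.2]
grip_width: 52.3
finger_force: 20.0
t 12.15 d [ 0.1 -0.4  1.8] yaw 90.07 turn 0.001 w 52.3
```

```bash

python3 -m creep '[[[45, 0, 0, 1.5, 0], [45, 0, 0, 1, 0], [45, 0, 0, 0, 0], [45, 0, 0, 0, 0]]]'
python3 -m creep '[[[95, 0, 0, 0, 0], [95, 0, 0, 0, 0], [95, 0, 0, 0, 0], [95, 0, 0, 0, 0], [95, 0, 0, 0, 0]]]'
python3 -m creep '[[[95, 0, 0, -20, 0], [95, 0, 0, -40, 0], [95, 0, 0, -45, 0], [95, 0, -20, -30, 0], [95, 0, -45, 0, 0]]]'
python3 -m creep '[[[95, 1, -45, 0, 0], [95, 1, -45, 0, 0], [95, 1, -30, 10, 0], [95, 0, -11, 20, 0], [95, 0, 0, 30, 0]]]'
python3 look.py w3
python3 -c "
from h import *
to(447.5,-300,19,90)
from fit import *
lid('w3',(451,-104),98);lid('w3',(447.5,-300),60)
flat('w3',(451,-104),'mat')"

```

```text
t: 12.55
tool_pos: [451.5, -104.0, 43.9]
orientation: [-0.0, 3.14, 0.0]
wrist_force: [-0.5, 1.1, 3.3]
grip_width: 52.2
finger_force: 20.0
t: 13.05
tool_pos: [450.9, -104.1, 43.1]
orientation: [0.0, -3.141, 0.0]
wrist_force: [-0.1, 0.6, -0.8]
grip_width: 87.1
finger_force: 0.0
t: 13.55
tool_pos: [454.2, -169.5, 184.5]
orientation: [-0.007, 3.131, -0.007]
wrist_force: [0.2, 0.5, -0.1]
grip_width: 95.0
finger_force: 0.0
t: 14.05
tool_pos: [448.9, -303.1, 119.4]
orientation: [0.004, 3.138, -0.005]
wrist_force: [0.3, -0.2, -0.3]
grip_width: 95.1
finger_force: 0.0
w3 tall_jar 0.59 568 219 [ 441. -127.   95.]
w3 short_jar 0.82 601 70 [339. -96.  54.]
w3 short_jar 0.62 323 206 [ 443. -301.   61.]
w3 cork_mat 0.7 498 181 [ 435. -127.    7.]
w3 cork_mat 0.19 567 220 [ 442. -128.   95.]
t 14.3 d [  0.9   0.2 100.1] yaw 90.03 turn 0.001 w 95.1
w3 lid [ 450.1 -109. ] 28.4 z 97.0 4205
w3 lid [ 446.7 -300. ] 26.9 z 59.2 2946
w3 mat ((450.1752014160156, -107.5113296508789), 44.99192810058594) z 7.0 3083
```

```bash

python3 -m creep '[[[95, 1, 0, 30, 0], [95, 0, 0, 35, 0], [95, 0, 0, 25, 0], [95, 0, 0, 9, 0], [45, 0, 0, 0, 0]]]'
python3 -m creep '[[[45, 0, 0, 0, 0], [45, 0, 0, 0, 0], [45, 0, 0, 0, 0], [45, 0, 0, 0, 0], [45, 0, 0, 0, 0]]]' 20
python3 -m creep '[[[45, 0, 0, 0, 0], [45, 0, 0, 0, 0], [45, 0, 0, 0, 0], [45, 0, 0, 0, 0]]]'
python3 -c "
from h import *
to(453,75.7,19+8,90)"

```

```text
t: 14.8
tool_pos: [447.1, -299.8, 19.4]
orientation: [0.001, -3.141, -0.0]
wrist_force: [-1.1, 0.2, 0.6]
grip_width: 90.9
finger_force: 0.0
t: 15.3
tool_pos: [447.2, -300.2, 19.7]
orientation: [-0.0, 3.141, -0.0]
wrist_force: [-0.3, 1.7, 1.1]
grip_width: 52.7
finger_force: 6.9
t: 15.7
tool_pos: [447.3, -300.2, 19.6]
orientation: [-0.0, 3.141, -0.0]
wrist_force: [-0.7, 1.4, 5.0]
grip_width: 52.3
finger_force: 20.0
t 15.7 d [ -5.8 375.9  -7.4] yaw 90.01 turn 0.0 w 52.3
```

```bash

python3 -m creep '[[[45, 0, 0, -20, 0], [45, 0, 0, -40, 0], [45, 0, 0, -45, 0], [45, 0, 0, -40, 0], [45, 0, 20, -15, 0]]]' 
python3 -m creep '[[[45, 0, 40, 0, 0], [45, 0, 48, 0, 0], [45, -2, 48, 0, 0], [45, -2, 48, 0, 0], [45, -2, 48, 0, 0]]]' 
python3 -m creep '[[[45, 0, 48, 0, 0], [45, 0, 40, 0, 0], [45, 0, 25, 0, 0], [45, 0, 11, 10, 0], [45, 0, 0, 30, 0]]]' 
python3 -m creep '[[[45, 0, 0, 40, 0], [45, 0, 0, 35, 0], [45, 0, 0, 20, 0], [45, 0, 0, 10, 0], [45, 0, 0, 0, 0]]]' 
python3 -c "
from h import *
to(453,75.7,19.6+8,90)"

```

```text
t: 16.2
tool_pos: [448.5, -282.6, 183.6]
orientation: [0.003, 3.136, -0.008]
wrist_force: [-0.4, -0.1, -1.9]
grip_width: 52.0
finger_force: 20.0
t: 16.7
tool_pos: [452.0, -46.4, 178.0]
orientation: [-0.001, -3.14, 0.0]
wrist_force: [1.2, -0.0, -1.4]
grip_width: 51.6
finger_force: 20.0
t: 17.2
tool_pos: [454.8, 77.0, 140.6]
orientation: [-0.004, 3.136, -0.0]
wrist_force: [0.6, -0.4, -1.8]
grip_width: 52.5
finger_force: 20.0
t: 17.7
tool_pos: [451.1, 75.3, 31.9]
orientation: [-0.001, -3.137, 0.001]
wrist_force: [-0.1, 0.1, -1.8]
grip_width: 52.1
finger_force: 20.0
t 17.7 d [-1.9  0.4  4.3] yaw 89.97 turn -0.001 w 52.1
```

```bash

python3 -m creep '[[[45, 0, 0, 0, 0], [45, 0, 0, 1, 0], [45, 0, 0, 0, 0]]]'
python3 -m creep '[[[45, 0, 0, 1, 0], [45, 0, 0, 1, 0], [45, 0, 0, 0, 0], [45, 0, 0, 0, 0]]]'
python3 -c "
from h import *
to(453,75.7,19.6+8,90)"

```

```text
t: 18.0
tool_pos: [454.0, 75.9, 34.4]
orientation: [-0.0, 3.139, 0.0]
wrist_force: [0.3, 0.0, -1.4]
grip_width: 52.3
finger_force: 20.0
t: 18.4
tool_pos: [452.8, 76.0, 31.2]
orientation: [0.0, -3.142, 0.0]
wrist_force: [0.2, 0.3, -1.8]
grip_width: 52.3
finger_force: 20.0
t 18.4 d [-0.2 -0.3  3.6] yaw 90.02 turn 0.0 w 52.3
```

```bash

python3 -m creep '[[[45, 0, 0, 2, 0], [45, 0, 0, 1.5, 0], [45, 0, 0, 0.5, 0], [45, 0, 0, 0, 0], [45, 0, 0, 0, 0]]]'
python3 -m creep '[[[95, 0, 0, 0, 0], [95, 0, 0, 0, 0], [95, 0, 0, 0, 0], [95, 0, 0, 0, 0], [95, 0, 0, 0, 0]]]'
python3 -m creep '[[[95, 0, 0, -20, 0], [95, 0, 0, -40, 0], [95, 0, 0, -45, 0], [95, 0, 0, -45, 0], [95, 0, 0, -40, 0]]]'
python3 look.py w4
python3 -c "
from h import *
to(382.6,291,160,106.4)
from fit import *
lid('w4',(451,-104),98);lid('w4',(453,76),68)
flat('w4',(451,-104),'mat');flat('w4',(453,76),'tile')"

```

```text
t: 18.9
tool_pos: [453.2, 76.0, 27.7]
orientation: [-0.0, 3.141, 0.0]
wrist_force: [-1.6, 0.3, 4.8]
grip_width: 52.0
finger_force: 20.0
t: 19.4
tool_pos: [452.8, 75.9, 27.0]
orientation: [0.0, -3.141, 0.0]
wrist_force: [1.0, 0.4, -0.2]
grip_width: 86.6
finger_force: 0.0
t: 19.9
tool_pos: [452.9, 75.9, 219.6]
orientation: [-0.0, 3.14, 0.0]
wrist_force: [0.4, -0.4, -0.6]
grip_width: 95.0
finger_force: 0.0
w4 tall_jar 0.77 164 184 [445. -86.  96.]
w4 short_jar 0.73 188 74 [336. -61.  62.]
w4 short_jar 0.72 318 183 [451.  74.  69.]
w4 cork_mat 0.72 196 159 [434. -87.   8.]
w4 wood_tile 0.74 159 182 [442. -90.  98.]
w4 wood_tile 0.69 322 157 [429.  78.  21.]
t 20.15 d [ 69.8 215.1  56.4] yaw 90.01 turn -0.286 w 94.8
w4 lid [ 451.3 -101.3] 27.5 z 97.3 1999
w4 lid [453.1  75.8] 26.8 z 67.2 1630
w4 mat ((450.87322998046875, -103.7391357421875), 44.77328872680664) z 7.2 1679
w4 tile ((453.1279602050781, 75.28945922851562), (88.88853454589844, 89.06937408447266), 17.646224975585938) z 7.1 2481
```

```bash

python3 -m creep '[[[60, 0, 0, 0, -0.143], [60, 0, 0, 0, -0.143], [60, 1, 30, 0, 0], [60, 1, 45, 0, 0], [60, 1, 45, 0, 0]]]'
python3 -m creep '[[[60, 1, 45, 0, 0], [60, 1, 40, 0, 0], [60, 1, 21, 0, 0], [60, 0, 0, 0, 0], [60, 0, 0, 0, 0]]]'
python3 - <<'E'
from h import *
to(382.6,291,131,106.4)
im,d,P,C=shot("wrist","w5")
m=(np.hypot(P[...,0]-382,P[...,1]-291)<30)&(d>0)
for lo,hi in((172,188),(85,105)):
    k=m&(P[...,2]>lo)&(P[...,2]<hi); q=P[k]
    if len(q): print(lo,len(q),np.median(q,0).round(1),cv2.minAreaRect(q[:,:2].astype(np.float32)))
im,d,P,C=shot("top","top2")
E
```

```text
t: 20.65
tool_pos: [414.5, 190.6, 214.3]
orientation: [0.444, -3.106, 0.001]
wrist_force: [0.7, 0.6, -0.3]
grip_width: 62.5
finger_force: 0.0
t: 21.15
tool_pos: [382.4, 290.4, 215.0]
orientation: [0.449, -3.106, 0.003]
wrist_force: [-0.5, -0.7, -0.5]
grip_width: 60.2
finger_force: 0.0
t 21.15 d [-0.6  0.6 84. ] yaw 106.46 turn 0.001 w 60.2
172 711 [381.  290.7 178.8] ((382.3397521972656, 290.9513244628906), (23.69207763671875, 18.62138557434082), 14.95649242401123)
85 118 [372.5 286.5  95.3] ((380.22784423828125, 291.0332946777344), (20.037866592407227, 21.803388595581055), 16.493850708007812)
```

View pics/w5.png

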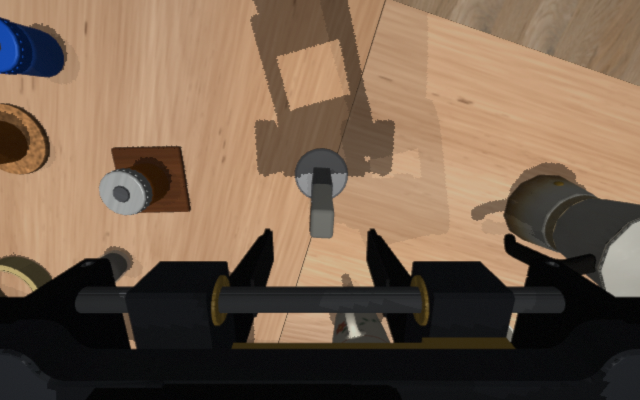

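The handle top, at about (321,225), sits centred between the fingers and square to them. I descend and grip it.

```bash

python3 -m creep '[[[60, 0, 0.5, 25, 0], [60, 0, 0, 30, 0], [60, 0, 0, 20, 0], [60, 0, 0, 9, 0], [60, 0, 0, 0, 0]]]'
python3 -m creep '[[[10, 0, 0, 0, 0], [10, 0, 0, 0, 0], [10, 0, 0, 0, 0], [10, 0, 0, 0, 0], [10, 0, 0, 0, 0]]]' 20
python3 -m creep '[[[10, 0, 0, 0, 0], [10, 0, 0, 0, 0], [10, 0, 0, 0, 0], [10, 0, 0, 0, 0], [10, 0, 0, 0, 0]]]'
python3 -c "
from h import *
to(382.6,291,131,106.4)"
```

```text
t: 21.75
tool_pos: [382.7, 290.2, 131.7]
orientation: [0.445, -3.107, 0.002]
wrist_force: [0.2, 0.2, -0.4]
grip_width: 60.1
finger_force: 0.0
t: 22.25
tool_pos: [383.4, 291.7, 133.6]
orientation: [-0.448, 3.109, 0.001]
wrist_force: [0.8, -0.3, -0.6]
grip_width: 25.6
finger_force: 0.0
t: 22.75
tool_pos: [383.2, 291.7, 133.4]
orientation: [-0.448, 3.109, 0.0]
wrist_force: [-0.2, 0.4, 2.0]
grip_width: 17.7
finger_force: 20.0
t 22.75 d [ 0.8 -0.5  2.4] yaw 106.4 turn 0.0 w 17.7
```

```bash

python3 -m creep '[[[10, 0, 0, -10, 0], [10, 0, 0, -15, 0], [10, 0, 0, -20, 0], [10, 0, 0, -20, 0], [10, 0, 0, -20, 0]]]' 
python3 -m creep '[[[10, 0, 0, -20, 0], [10, 0, 0, -15, 0], [10, 0, 0, -10, 0], [10, 0, 0, -5, 0], [10, 0, 0, 0, 0]]]' 
python3 -c "
from h import *
to(451,-103.5,263,106.4)"
python3 -m creep '[[[10, 0, -15, 0, 0], [10, 0, -30, 0, 0], [10, 0, -40, 0, 0], [10, 0, -40, 0, 0], [10, 0, -40, 0, 0]]]' 
python3 -c "
from h import *
to(451,-103.5,263,106.4)"
```

```text
t: 23.25
tool_pos: [383.4, 291.6, 220.2]
orientation: [-0.448, 3.108, 0.001]
wrist_force: [-0.0, -0.1, -1.1]
grip_width: 18.1
finger_force: 20.0
t: 23.75
tool_pos: [383.3, 291.6, 268.7]
orientation: [-0.448, 3.109, 0.0]
wrist_force: [0.1, 0.3, -0.5]
grip_width: 17.7
finger_force: 20.0
t 23.75 d [  46.7 -398.1    5.6] yaw 106.4 turn 0.0 w 17.7
t: 24.25
tool_pos: [429.3, 131.8, 266.8]
orientation: [0.449, -3.107, 0.0]
wrist_force: [0.7, 0.6, -1.3]
grip_width: 18.0
finger_force: 20.0
t 24.25 d [  45.8 -231.8    3.9] yaw 106.44 turn 0.001 w 18.0
```

```bash

python3 -m creep '[[[10, 10, -40, 0, 0], [10, 10, -40, 0, 0], [10, 10, -40, 0, 0], [10, 10, -40, 0, 0], [10, 6, -40, 0, 0]]]' 
python3 -m creep '[[[10, 0, -20, 0, 0], [10, 0, -8, 0, 0], [10, 0, -3, 0, 0], [10, 0, 0, 0, 0], [10, 0, 0, 0, 0]]]' 
python3 - <<'E'
from h import *
to(451,-103.5,253,106.4)
for n in("wrist","scene","top"):
    im,d,P,C=shot(n,"p_"+n); s=ctrl.read_state()
    K,Rw,o=C
    v,u=np.mgrid[:400,:640]; ray=np.stack([(u-K[0,2])/K[0,0],(v-K[1,2])/K[1,1],np.ones_like(u,float)],-1)@Rw.T
    np.savez(f"/tmp/p_{n}.npz",im=im,d=d,P=P,ray=ray,o=o)
    print(n,[(np.round(r["at"]),round(r["confidence"],2)) for t in("probe_tip","tall_jar_button") for r in ctrl.search_frame(t,n)[:1]])
s=cv2.imread("pics/p_scene.png"); w=cv2.imread("pics/p_wrist.png")
a=cv2.resize(s[150:290,340:500],(480,420),interpolation=2)
cv2.imwrite("pics/pp.png",np.hstack([a,cv2.resize(w,(310,420))[:, :]]) if 0 else a); cv2.imwrite("pics/pw.png",w)
E
```

```text
t: 24.75
tool_pos: [441.2, -73.2, 266.9]
orientation: [0.447, -3.108, -0.001]
wrist_force: [1.1, -0.6, -1.2]
grip_width: 17.6
finger_force: 20.0
t: 25.25
tool_pos: [450.7, -100.4, 267.9]
orientation: [0.45, -3.109, -0.001]
wrist_force: [0.0, 0.2, -0.5]
grip_width: 17.8
finger_force: 20.0
t 25.25 d [ 0.6 -3.1 14.9] yaw 106.48 turn 0.001 w 17.8
wrist [(array([319., 193.]), 0.59), (array([312., 177.]), 0.72)]
scene [(array([425., 239.]), 0.68)]
top [(array([408., 205.]), 0.64)]
```

View pics/pp.png

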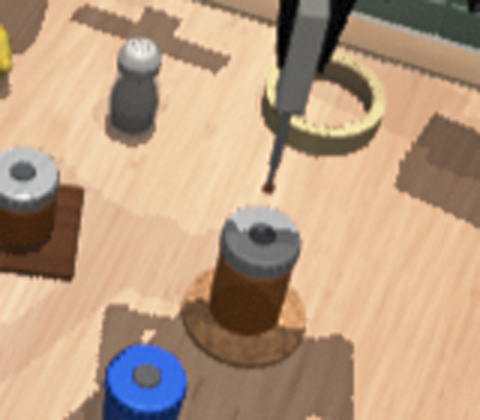

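View pics/pw.png

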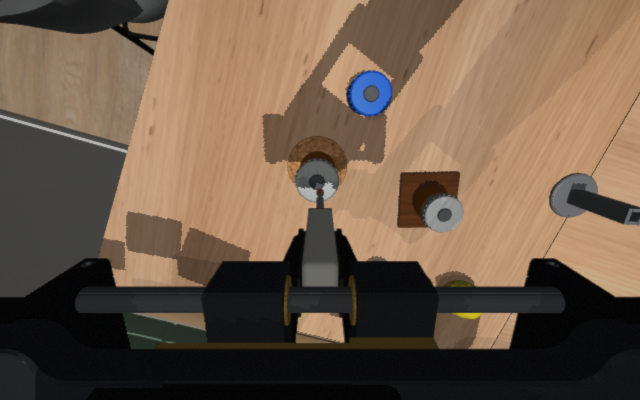

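The scene view shows the copper tip at full (429.3,212.3) and the button at about (427.5,228.5). In the wrist view the tip is at about (320,187) and the button at (317,181). Next I compare both with the projections.

```bash
python3 - <<'E'
import numpy as np
from fit import *
def at(n,u,v,z):
    a=np.load(f"/tmp/p_{n}.npz");r=a["ray"][int(round(v)),int(round(u))];return (a["o"]+r*((z-a["o"][2])/r[2])).round(1)
print("scene tip",at("scene",429.3,212.3,146),"btn",at("scene",427.3,228.3,100))
for n in("wrist","scene"):
    a=np.load(f"/tmp/p_{n}.npz");P=a["P"];im=a["im"].astype(int)
    k=(np.hypot(P[...,0]-450,P[...,1]+102)<30)&(P[...,2]>125)&(P[...,2]<160)&(a["d"]>0)
    v,u=np.nonzero(k); print(n,"rod pts",len(v),[ (z,np.median(P[k&(abs(P[...,2]-z)<6)],0).round(1)) for z in (132,142,152)],P[k][:,2].min().round(1) if len(v) else None)
    c=k&(im[...,0]-im[...,2]>25); print("copper",np.median(P[c],0).round(1),c.sum())
    b=np.load(f"/tmp/p_{n}.npz"); z=100
    Q=b["o"]+b["ray"]*((z-b["o"][2])/b["ray"][...,2])[...,None]
    m=(np.hypot(Q[...,0]-451,Q[...,1]+103)<18)&(im.max(-1)<75)&(abs(P[...,2]-100)<8); print("dark btn",Q[m].mean(0).round(1),np.median(Q[m],0).round(1),m.sum())
lidargs=((451,-103),98); np.savez("/tmp/x",a=1)
import shutil
shutil.copy("/tmp/p_scene.npz","/tmp/ps.npz")
lid("p_wrist",*lidargs); lid("p_scene",*lidargs)
E
```

```text
scene tip [ 452.5 -100.4  146. ] btn [ 449.8 -104.4  100. ]
wrist rod pts 43 [(132, array([nan, nan, nan])), (142, array([ 447.1, -102.1,  147. ])), (152, array([ 448.6, -101.9,  150.2]))] 145.3
copper [ 447.7 -101.7  150.3] 17
dark btn [ 450.6 -105.9  100. ] [ 450.1 -106.3  100. ] 166
scene rod pts 19 [(132, array([nan, nan, nan])), (142, array([448.1, -99.8, 145.9])), (152, array([ 448.8, -100.8,  151.3]))] 145.8
copper [ 448.7 -100.4  150.9] 15
dark btn [ 449.5 -104.8  100. ] [ 449.6 -105.2  100. ] 37
p_wrist lid [ 451.2 -104.7] 26.9 z 97.2 1385
p_scene lid [ 449.8 -105.4] 28.4 z 98.2 448
  return _methods._mean(a, axis=axis, dtype=dtype,
  ret = um.true_divide(
```

```bash

python3 -m creep '[[[10, 1, -3.5, 10, 0], [10, 0, 0, 12, 0], [10, 0, 0, 8, 0], [10, 0, 0, 4, 0], [10, 0, 0, 0, 0]]]'
python3 -m creep '[[[10, 0, 0, 2, 0], [10, 0, 0, 2, 0], [10, 0, 0, 0, 0], [10, 0, 0, 0, 0]]]'
```

```text
t: 26.2
tool_pos: [450.3, -104.8, 232.8]
orientation: [0.448, -3.108, -0.002]
wrist_force: [-0.4, -0.5, -0.5]
grip_width: 17.9
finger_force: 20.0
t: 26.6
tool_pos: [451.0, -105.0, 230.4]
orientation: [-0.448, 3.109, -0.0]
wrist_force: [0.3, 0.1, -0.9]
grip_width: 17.6
finger_force: 20.0
```

```bash

python3 -m creep '[[[10, 0, 0, 3, 0], [10, 0, 0, 2, 0], [10, 0, 0, 2, 0], [10, 0, 0, 0, 0], [10, 0, 0, 0, 0]]]'
python3 -m creep '[[[10, 0, 0, 1, 0], [10, 0, 0, 1, 0], [10, 0, 0, 0, 0], [10, 0, 0, 0, 0]]]'
python3 -m creep '[[[10, 0, 0, 1, 0], [10, 0, 0, 1, 0], [10, 0, 0, 0, 0], [10, 0, 0, 0, 0]]]'
```

```text
t: 27.1
tool_pos: [450.9, -105.0, 223.3]
orientation: [0.448, -3.109, -0.0]
wrist_force: [0.6, 0.0, 0.1]
grip_width: 18.3
finger_force: 20.0
t: 27.5
tool_pos: [450.8, -105.0, 221.2]
orientation: [0.448, -3.109, -0.0]
wrist_force: [-0.3, 0.6, 0.3]
grip_width: 18.1
finger_force: 20.0
t: 27.9
tool_pos: [450.9, -105.0, 219.2]
orientation: [-0.448, 3.109, -0.0]
wrist_force: [0.2, -0.2, 2.4]
grip_width: 17.8
finger_force: 20.0
```

```bash

python3 -m creep '[[[10, 0, 0, 1, 0], [10, 0, 0, 1.5, 0], [10, 0, 0, 0, 0], [10, 0, 0, 0, 0]]]'
python3 - <<'E'
from h import *
f=[]
for i in range(12):
    im,d,P,C=shot("scene","fin" if i==11 else None); f.append(ctrl.read_state()["wrist_force"])
print(np.mean(f,0),np.std(f,0))
im2,_=ctrl.capture("wrist")
a=cv2.resize(im[150:290,340:500],(480,420),interpolation=2); b=cv2.resize(im2[130:250,250:390],(320,274))
c=np.zeros((420,800,3),np.uint8);c[:,:480]=a;c[:274,480:]=b
cv2.imwrite("pics/fin2.png",c[:,:,::-1])
E
```

```text
t: 28.3
tool_pos: [450.9, -105.0, 216.7]
orientation: [-0.448, 3.109, -0.0]
wrist_force: [-0.5, -0.5, 1.2]
grip_width: 17.7
finger_force: 20.0
[-0.59895742  0.2339753   1.70857469] [0.55942232 0.34438117 0.32601264]
```

View pics/fin2.png

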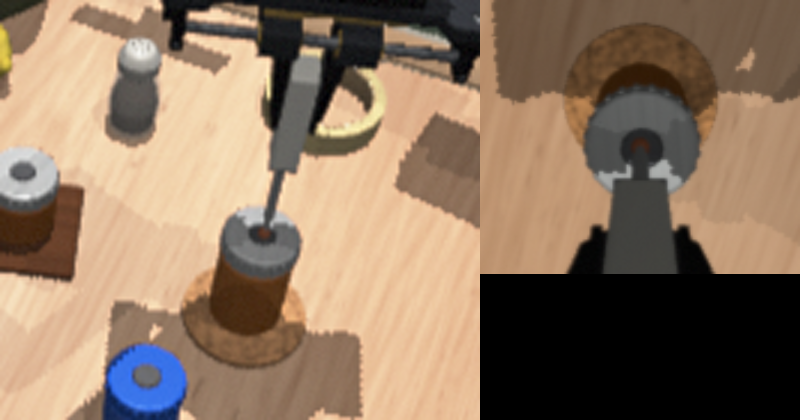

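The tip sits in the middle of the dark button: crop (264,235) in the scene view and (641,147) in the wrist inset. The push is about 1.7 + 0.9 = 2.6 N, which is half way in.

```bash

python3 -m creep '[[[10, 0, 0, 0, 0], [10, 0, 0, 0, 0], [10, 0, 0, 0, 0]]]' && python3 -c "
from station import ctrl
print(ctrl.job_done())"
```

```text
t: 29.25
tool_pos: [450.9, -105.0, 216.7]
orientation: [-0.448, 3.109, -0.0]
wrist_force: [-0.7, -0.3, 1.4]
grip_width: 17.8
finger_force: 20.0
the job is handed in; nothing more can be done
None
```

I swapped the jars and handed the job in at 29 s, with the thermometer held upright on the tall jar's button at about 2.6 N (roughly half way in); the hand-in returned no verdict.

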